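# Eject a die insert from the sloping holder

### The arm

A 7-joint arm with a two-finger parallel gripper is mounted at the origin on a cart in front of the work surface, level with it; the furniture and walls round the work are solid. World frame = base frame: x ahead of the robot, y to its left, z up, the work surface at z = 0. Lengths are in m, angles in degrees, forces in N, time in s.
With the tool pointing down it reaches from about 0.425 to 0.875 m from the base axis. Payload 4.7 kg.
Tool frame: the origin (TCP) lies on the mounting face of the last link; the fingertips stand 182 mm ahead of it and the grasp point (between the pads) lies 164 mm ahead of it; z points along the fingers, y is the line along which they close (so a half turn about z gives the same grasp; the last joint's range is limited). The gripper opens to 87 mm and grips with 3 to 60 N. Pads are 19 mm wide; open, the fingers measure 117 mm over their backs; the gripper's body (75 mm by 190 mm) begins 51 mm behind the grasp point.
Start: joints at [-75.625, 18.392, -4.016, 83.108, 1.295, 78.541, -3.26], TCP at [0.153, 0.632, 0.405] pointing down, gripper open.
Joint ranges: [-163.93, 163.93], [-17.29, 119.83], [-79.2, 71.16], [3.27, 140.29], [-89.18, 269.18], [5.43, 117.66], [-154.24, 154.24]. Speed limits (degrees/s): [147.25, 147.25, 180, 180, 180, 180, 180].

### API

Orientations are given as [roll, pitch, yaw] about the fixed x, y, z axes, in that order (R = Rz(yaw) Ry(pitch) Rx(roll)).
In Python, from cell import env gives the robot as it stands.
- The arm moves only by the tool servo_tool, never from a script. Its argument "plan" is a list of rows, each an object with "xyz": the shift along the tool's x, y, z in cm, a list of three; "twist": the turn, a rotation vector about the tool's x, y, z in degrees, a list of three; "jaw": the closure, from 0 (fully open) to 1 (shut). In form: [{"xyz": [x, y, z], "twist": [wx, wy, wz], "jaw": jaw}, ...]. A call has 1 to 10 rows; each row is the pose to reach, as a shift and turn from the pose commanded when the call began, along the tool's axes at that moment; what a row does not reach only later rows make up. A row lasts 1/12 s, in which the tool goes at most 41.7 mm and 7.16 degrees, less where a joint would pass 70% of its speed; a pose out of reach is approached as far as the arm can. A call with a gripper value outside its range is refused whole. The fingers move at their own pace and stop on an object; "newtons" is the grip in N (left out, the last holds). Time passes only in rows, so rows that repeat a pose let the fingers close. It gives the time, the measured TCP pose, the force, the opening and the grip force at its end, in the units of the state.
- env.get_obs(): the state, without advancing time (a new reading comes with each control period).
- env.read_camera(name): name is "side" or "top" or "wrist"; returns a dict with "img" (420x560x3 uint8, red, green, blue), "camera_matrix" (3x3 intrinsics, pixels), "R" (3x3) and "t" (3): a world point X has camera coordinates R X + t. Camera axes: x right, y down, z forward; pixel columns grow to the right and rows downward; lengths in m; the calibration is good to about 2 mm. A picture is of the moment at which its call begins. There is no depth.
- env.sign_off(): hands the job in; it is judged then, once.
The state is a dict: "time_s": time; "qpos": joint angles; "joint_velocities": joint speeds; "effort": joint torques, N m; "tool_pos": TCP position; "tool_rot": TCP orientation; "force": force on the tool from outside, world axes, zero at the start; "wrist_torque": the same for the moment, N m; "grip_width": finger opening in m; "grasp_force": force on a finger pad.
Only numpy, scipy, OpenCV 4.12 (cv2) and the standard library are available. Lean on these libraries where they do the work, as an engineer would, in place of code of your own. Each camera call takes 0.05 s, during which the arm holds its last target. There are 200 camera calls.

### The job

Two round die inserts sit flush in the wells of the sloping holder. Press down the ejector lever in front of the insert with the wide round hollow, so that it is pushed up out of its well from below, then draw that insert out and stand it upright, hollow upward, near the middle of the square dish, setting it down rather than dropping it. Leave the other insert seated, and do not disturb the loupe, the copper-wire spool or the red polish bar.

Things in the scene. Friction and masses are not known exactly. Their poses are not given: they have to be found in the camera images.
- plate: Aluminium face plate of the sloping die holder, 110 x 186 x 29 mm, fixed. Origin: middle of its upper face, 115 mm above the bench. z points out of the face, leaning 25 degrees from vertical towards the robot's side; x runs up the slope, y is level along the face. Wells at x = 0, y = +40 mm (left) and -40 mm (right), 41 mm wide, 24 mm deep, each with an ejector pin through a hole in its floor.
- lamp_bar (a point): Middle of the level lamp bar (22 mm thick, 196 mm long, parallel to the plate's y) fixed 200 mm straight above the plate's origin, on posts bent back 80 mm at both ends. It bars a vertical tool from the wells: come along the plate's z axis, which passes in front of it.
- holder_base (a point): Middle, at bench level, of the holder's fixed base, 150 mm fore and aft x 196 mm wide.
- left_lever (a joint): Ejector lever of the left (+y) well, rad: 0 up (as found), 0.30 fully pressed down, at its stop. Stiff hinge: takes about 3 N on its pad and stays where it is left. Its pin lifts the insert 50 mm per rad, about 14.5 mm at the stop, leaving 9.5 mm of it in the well.
- right_lever (a joint): Ejector lever of the right (-y) well, the same.
- left_pad (a point): Middle of the top of the left lever's black finger pad, 32 mm (fore and aft) x 36 mm, level at 0; the point to press downward. It stands 130 mm forward of the plate's origin (seen level) in line with the left well, 59 mm above the bench, and moves with the lever, 104 mm from the lever's pivot: about 31 mm down over the whole stroke, tipping 17 degrees.
- right_pad (a point): The same point on the right lever's pad.
- wide_insert_mid (a point): Centre (half-way up, on the axis) of the steel die insert with the wide round hollow (29 mm across) in its top: a disc 38 mm in diameter, 24 mm tall, about 0.15 kg, in either well at the start, top flush with the face. z points out of its hollow top, square to the plate while in the well.
- narrow_insert_mid (a point): The same point of the other steel insert, of the same size but with only a small hollow (9 mm across) in its top; it stays in its well.
- dish_floor (a point): Middle of the inner floor of the pale square dish (178 x 178 mm, rim 32 mm high, loose, z axis up): 4 mm above the bench. The floor is flat within 55 mm of this point.
- loupe: Black loupe, 33 mm wide, 31 mm tall, loose bystander; origin at the middle of its underside.
- copper_spool: Spool of copper wire, 48 mm wide, 30 mm tall, loose bystander; origin at the middle of its underside.
- polish_bar: Red bar of polish, 42 x 104 x 34 mm tall, loose bystander; origin at the middle of its underside.
- wide_insert: The insert with the wide hollow; origin at the middle of its underside.
Not all that is in view belongs to the job. Leave any brown or purple look-alike of the part that bears narrow_insert_mid alone.

How it is judged (in metres and radians):
On the way, in this order (a step that is already met when the one before it is completed fails the run):
1. the wide-hollow insert is pushed up at least 10 mm in its well, still standing in it (z of wide_insert_mid in the frame of plate between -0.002 and 0.006 m and x of wide_insert_mid in the frame of plate between -0.006 and 0.006 m), for 0.2 s.
2. the wide-hollow insert is drawn right out of its well (z of wide_insert_mid in the frame of plate above 0.02 m), for 0.1 s.
At the end, for the whole second after the job is handed in: The wide-hollow insert stands upright (within 7 degrees), hollow up, at rest on the floor of the dish, its axis within 45 mm of the dish's middle; the other insert is still seated in its well (raised less than 3 mm) (horizontal distance between wide_insert_mid and dish_floor below 0.045 m and z of wide_insert_mid in the frame of dish_floor between 0.009 and 0.016 m and angle between wide_insert_mid's own z axis and vertical below 0.12 rad and linear speed of wide_insert below 0.02 m/s and z of narrow_insert_mid in the frame of plate below -0.009 m); the robot touches nothing.
It fails at once if the other insert is raised more than 5 mm (z of narrow_insert_mid in the frame of plate above -0.007 m).
It fails at once if the wide-hollow insert is dropped (falls free faster than 0.75 m/s, some 30 mm) (linear speed of wide_insert above 0.75 m/s and contact force between the fingers and wide_insert below 0.05 N).
It fails at once if the loupe is moved more than 25 mm (distance of loupe from where it was at the start of the episode above 0.025 m).
It fails at once if the copper-wire spool is moved more than 25 mm (distance of copper_spool from where it was at the start of the episode above 0.025 m).
It fails at once if the polish bar is moved more than 25 mm (distance of polish_bar from where it was at the start of the episode above 0.025 m).
It also fails if it takes over 51 s, if anything falls off the work surface, if the arm or the gripper's body presses on something with over 40 N, if the wrist force passes 120 N, or if a joint passes its speed limit or range.

## Working session

There is one attempt and no reset: what is moved stays moved. The work goes in short steps, Python scripts to look and compute and a tool call to move; the robot and the scene stay as the last step left them, time stands still between calls to the robot, and variables do not carry over. Pictures are saved under pics/ and viewed, at most 10 in all, crops included, and the job is handed in when it is done.

Besides the shell and the picture viewer there is one more tool, called after "Emit:" in YAML: its name, and indented under it one key for each argument. servo_tool: Moves the arm, as the interface text tells. Its arguments: {"type":"object","properties":{"plan":{"type":"array","items":{"type":"object","properties":{"xyz":{"type":"array","items":{"type":"number"}},"twist":{"type":"array","items":{"type":"number"}},"jaw":{"type":"number"}}}},"newtons":{"type":"number"}},"required":["plan"]}

```bash
mkdir -p pics; python3 - <<'E'
from cell import env
import cv2,pickle
d={}
for n in("top","side","wrist"):
    c=env.read_camera(n);d[n]=c
    cv2.imwrite(f"pics/{n}0.png",c["img"][:,:,::-1])
    print(n,c["camera_matrix"].tolist(),(-c["R"].T@c["t"]).round(3),c["R"].round(3).tolist())
pickle.dump(d,open("c0.pkl","wb"))
o=env.get_obs();print(o)
E
```

```text
top [[528.6135059802134, 0.0, 281.0307852421979], [0.0, 528.6135059802134, 206.9136149702071], [0.0, 0.0, 1.0]] [0.235 0.269 1.362] [[-0.426, -0.905, -0.008], [-0.867, 0.41, -0.283], [0.259, -0.114, -0.959]]
side [[504.6491222177209, 0.0, 278.32201874755816], [0.0, 504.6491222177209, 212.4435948183584], [0.0, 0.0, 1.0]] [ 0.104 -0.809  1.024] [[0.914, -0.406, 0.022], [-0.24, -0.584, -0.776], [0.328, 0.703, -0.631]]
wrist [[352.5867676941256, 0.0, 284.51018693093914], [0.0, 352.5867676941256, 208.44035237002566], [0.0, 0.0, 1.0]] [0.081 0.648 0.385] [[0.235, 0.972, -0.002], [0.937, -0.226, 0.267], [0.259, -0.064, -0.964]]
{'time_s': 0.15, 'qpos': array([-75.62558851,  18.42963327,  -4.0181197 ,  83.15866963,
         1.2944977 ,  78.54167501,  -3.25993768]), 'joint_velocities': array([ 0.02253331, -0.15283803, -0.0171511 , -0.17845731, -0.06915628,
       -0.07879096,  0.0935211 ]), 'effort': array([-7.13319496e-04, -4.91794825e+01, -4.05140799e-01, -3.12878144e+01,
       -6.40497054e-02,  4.03087051e-02,  8.76055537e-05]), 'tool_pos': array([0.15244153, 0.63171364, 0.40391073]), 'tool_rot': array([-1.79915224e+02,  3.78789727e-03,  1.66437399e+02]), 'force': array([-0.41480645, -0.18995891, -0.18538837]), 'wrist_torque': array([ 0.04115472,  0.02204312, -0.04062003]), 'grasp_force': 0.0, 'grip_width': 0.08691200996163366}
```

View pics/top0.png

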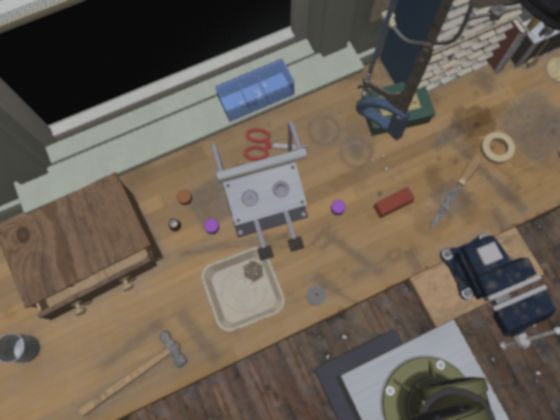

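View pics/side0.png

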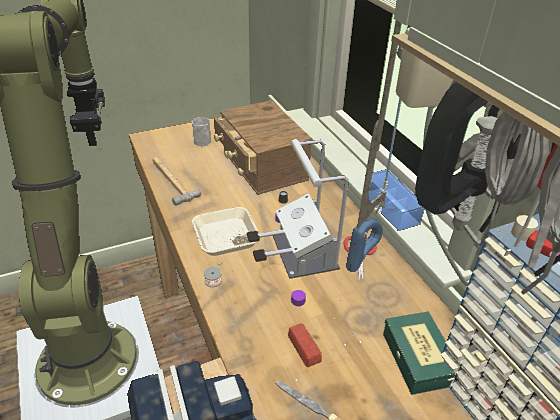

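The top view shows the holder at about (265,195), the dish at (243,288), the pads at (265,253) and (296,243), the loupe at (174,224), the spool at (316,295) and the polish bar at (394,202). Zooming in next.

```bash
python3 - <<'E'
import cv2
a=cv2.imread("pics/top0.png")[130:340,190:340];b=cv2.imread("pics/side0.png")[130:290,190:350]
cv2.imwrite("pics/z0.png",cv2.hconcat([cv2.resize(a,(428,600),interpolation=3),cv2.copyMakeBorder(cv2.resize(b,(372,372),interpolation=3),0,228,0,0,0)]))
E
```

```text
(no output)
```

View pics/z0.png

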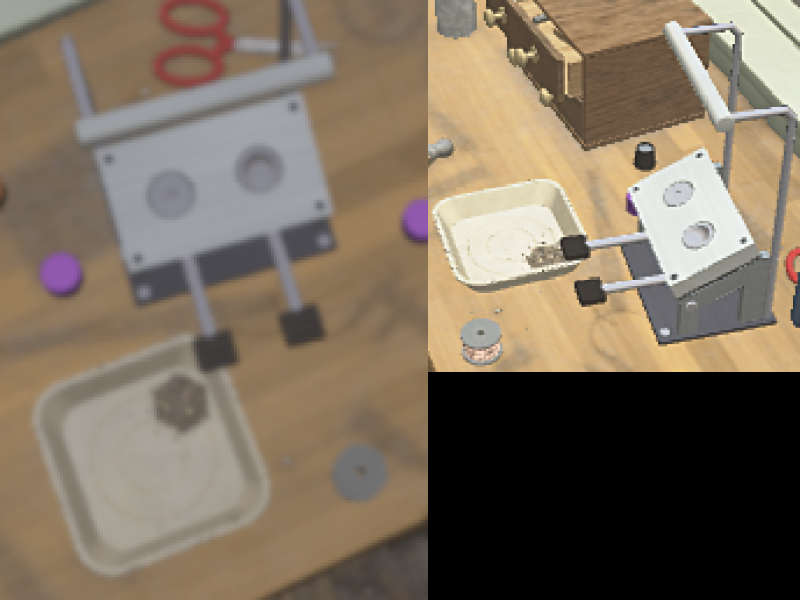

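The wide hollow is in the right (-y) well; its lever is the right one. Next I fit the holder pose and the dish from both views.

```bash
cat > h.py <<'E'
import numpy as np,pickle,cv2
from scipy.optimize import least_squares
from scipy.spatial.transform import Rotation as Ro
def proj(c,X):
    p=(c["R"]@np.atleast_2d(X).T).T+c["t"];p=p@c["camera_matrix"].T;return p[:,:2]/p[:,2:]
def onz(c,uv,z):
    uv=np.atleast_2d(uv);r=np.c_[uv,np.ones(len(uv))]@np.linalg.inv(c["camera_matrix"]).T@c["R"]
    o=-c["R"].T@c["t"];return o+r*((z-o[2])/r[:,2:])
def plateR(psi):
    f=np.array([np.cos(psi),np.sin(psi),0]);s,k=np.sin(np.radians(25)),np.cos(np.radians(25))
    x=k*f+np.array([0,0,s]);z=-s*f+np.array([0,0,k]);return np.c_[x,np.cross(z,x),z],f
def pts(P):
    x,y,psi=P;R,f=plateR(psi);o=np.array([x,y,.115]);l=np.array([-f[1],f[0],0])
    loc=lambda *a:o+R@np.array(a)
    return np.array([loc(0,.04,0),loc(0,-.04,0),o-.13*f+.04*l+[0,0,-.056],o-.13*f-.04*l+[0,0,-.056],
     loc(.055,.093,0),loc(.055,-.093,0),loc(-.055,-.093,0),loc(-.055,.093,0),o+[0,0,.2]])
T=np.array([[171,194],[259,169],[214,347],[302,323],[96,152],[303,95],[332,243],[134,270],[206,96]])/2.855+[190,130]
S=np.array([[678,193],[699,234],[574,242],[591,286],[632,188],[704,150],[755,249],[677,296],[698,73]])
S=(S-[428,0])/2.325+[190,130]
E
python3 - <<'E'
from h import *
d=pickle.load(open("c0.pkl","rb"))
si=[0,1,2,3]
def res(P):
    X=pts(P);return np.r_[(proj(d["top"],X)-T).ravel(),(proj(d["side"],X)[si]-S[si]).ravel()]
g=onz(d["top"],T[:2].mean(0),.115)[0]
for p0 in(0,1,2,-1):
    r=least_squares(res,[g[0],g[1],p0],loss="soft_l1")
    print(r.x,np.degrees(r.x[2]),r.cost)
    if r.cost<100: P=r.x;
print(res(P).reshape(-1,2).round(1).tolist());np.save("P.npy",P)
print(pts(P).round(3).tolist())
dc=np.array([[35,415],[195,335],[268,490],[108,573]])/2.855+[190,130]
q=onz(d["top"],dc,.032);print("dish",q.round(3).tolist(),q.mean(0).round(4))
ds=(np.array([[433,205],[543,181],[582,240],[470,289]])-[428,0])/2.325+[190,130]
q=onz(d["side"],ds,.032);print(q.round(3).tolist(),q.mean(0).round(4))
for n,uv,z in(("clutter",(180,403),.01),("spool",(358,472),.03),("purple",(60,273),.024)):
    print(n,onz(d["top"],np.array(uv)/2.855+[190,130],z)[0].round(3))
print(onz(d["top"],[[174,224],[394,202]],.03).round(3))
E
```

```text
[ 0.61914309  0.14096877 -0.16058625] -9.200914110671862 13.82437988952085
[ 0.61914309  0.14096878 -0.1605862 ] -9.200911286171618 13.82437988952357
[ 0.61914309  0.14096877 -0.16058622] -9.200912712926728 13.82437988951944
[ 0.61914309  0.14096877 -0.16058622] -9.200912732348604 13.824379889519493
[[0.0, -0.1], [0.3, 0.1], [-0.2, 0.5], [-0.4, 0.2], [-0.5, -1.2], [-0.2, -1.0], [0.6, -10.4], [-1.8, 0.1], [-0.0, 0.9], [-0.1, 0.3], [-0.9, 0.7], [0.3, 0.9], [-0.7, 0.8]]
[[0.626, 0.18, 0.115], [0.613, 0.101, 0.115], [0.497, 0.201, 0.059], [0.484, 0.122, 0.059], [0.683, 0.225, 0.138], [0.653, 0.041, 0.138], [0.555, 0.057, 0.092], [0.585, 0.241, 0.092], [0.619, 0.141, 0.315]]
dish [[0.516, 0.368, 0.032], [0.521, 0.21, 0.032], [0.368, 0.209, 0.032], [0.363, 0.364, 0.032]] [0.4419 0.2878 0.032 ]
[[0.365, 0.372, 0.032], [0.516, 0.365, 0.032], [0.52, 0.233, 0.032], [0.361, 0.202, 0.032]] [0.4404 0.2932 0.032 ]
clutter [0.474 0.247 0.01 ]
spool [0.349 0.131 0.03 ]
purple [0.628 0.297 0.024]
[[ 0.672  0.383  0.03 ]
 [ 0.479 -0.164  0.03 ]]
```

```bash
cat >> h.py <<'E'
def toolR(psi,tilt):  # closing along plate y; tilt from vertical, deg
    R,f=plateR(psi);l=R[:,1];t=np.radians(tilt);z=np.sin(t)*f-np.array([0,0,np.cos(t)])
    return np.c_[np.cross(l,z),l,z]
def rel(o,p,R):
    R0=Ro.from_euler("xyz",o["tool_rot"],degrees=True)
    print("xyz cm",(R0.inv().apply(np.array(p)-o["tool_pos"])*100).round(2),"twist",(R0.inv()*Ro.from_matrix(R)).as_rotvec(degrees=True).round(2))
E
python3 - <<'E'
from h import *
from cell import env
P=np.load("P.npy");o=env.get_obs();p=pts(P)[3]
rel(o,p+[0,0,.242],toolR(P[2],0))
E
```

```text
xyz cm [-44.22 -41.72  10.36] twist [-0.08  0.   -4.36]
```

Emit:
servo_tool:
  plan:
    - {"xyz": [-2, -2, 0], "twist": [0, 0, -1], "jaw": 1}
    - {"xyz": [-5, -5, 1], "twist": [0, 0, -2], "jaw": 1}
    - {"xyz": [-8, -7.5, 1.5], "twist": [0, 0, -4.36], "jaw": 1}
    - {"xyz": [-11, -10.4, 2], "twist": [0, 0, -4.36], "jaw": 1}
    - {"xyz": [-14, -13.2, 3], "twist": [0, 0, -4.36], "jaw": 1}
    - {"xyz": [-17, -16, 3.5], "twist": [0, 0, -4.36], "jaw": 1}
    - {"xyz": [-20, -18.9, 4], "twist": [0, 0, -4.36], "jaw": 1}
    - {"xyz": [-23, -21.7, 5], "twist": [0, 0, -4.36], "jaw": 1}
    - {"xyz": [-26, -24.5, 5.5], "twist": [0, 0, -4.36], "jaw": 1}
    - {"xyz": [-28, -26.4, 6], "twist": [0, 0, -4.36], "jaw": 1}

```text
time_s: 0.98
tool_pos: [0.3645, 0.3058, 0.3442]
tool_rot: [-179.9, 0.0, 170.6]
force: [0.6, 0.1, 0.5]
grip_width: 0.0285
grasp_force: 0.0
```

Emit:
servo_tool:
  plan:
    - {"xyz": [-2, -2, 0.4], "jaw": 1}
    - {"xyz": [-5, -4.8, 1], "jaw": 1}
    - {"xyz": [-8, -7.6, 2], "jaw": 1}
    - {"xyz": [-11, -10.4, 3], "jaw": 1}
    - {"xyz": [-13.5, -12.8, 3.6], "jaw": 1}
    - {"xyz": [-15.2, -14.4, 4.1], "jaw": 1}
    - {"xyz": [-16.2, -15.3, 4.36], "jaw": 1}
    - {"xyz": [-16.2, -15.3, 4.36], "jaw": 1}
    - {"xyz": [-16.2, -15.3, 4.36], "jaw": 1}

```text
validation failed for argument at $.pl...
```

```bash
python3 - <<'E'
from h import *
from cell import env
P=np.load("P.npy");o=env.get_obs();p=pts(P)[3];print(o["time_s"],o["tool_pos"],o["tool_rot"],o["force"],o["grip_width"])
rel(o,p+[0,0,.187],toolR(P[2],0))
E
```

```text
0.9833 [0.36448882 0.30575833 0.34422666] [-1.79938096e+02  2.23927586e-02  1.70599731e+02] [0.60935679 0.11382543 0.48494412] 0.0284800430626558
xyz cm [-14.83 -16.13   9.85] twist [-0.06  0.02 -0.2 ]
```

Emit:
servo_tool:
  plan:
    - {"xyz": [-2, -2.2, 0.5], "twist": [0, 0, 0], "jaw": 1}
    - {"xyz": [-5, -5.4, 1.5], "twist": [0, 0, 0], "jaw": 1}
    - {"xyz": [-8, -8.7, 2.5], "twist": [0, 0, 0], "jaw": 1}
    - {"xyz": [-11, -12, 3.5], "twist": [0, 0, 0], "jaw": 1}
    - {"xyz": [-13.3, -14.5, 4.5], "twist": [0, 0, 0], "jaw": 1}
    - {"xyz": [-14.4, -15.7, 6], "twist": [0, 0, 0], "jaw": 1}
    - {"xyz": [-14.8, -16.1, 7.5], "twist": [0, 0, 0], "jaw": 1}
    - {"xyz": [-14.8, -16.1, 9], "twist": [0, 0, 0], "jaw": 1}
    - {"xyz": [-14.8, -16.1, 9.7], "twist": [0, 0, 0], "jaw": 1}
    - {"xyz": [-14.8, -16.1, 9.7], "twist": [0, 0, 0], "jaw": 1}

```text
time_s: 1.82
tool_pos: [0.4822, 0.1268, 0.246]
tool_rot: [-179.9, -0.2, 170.8]
force: [-1.2, -0.3, -0.1]
grip_width: 0.0006
grasp_force: 0.0
```

```bash
python3 - <<'E'
from h import *
from cell import env
P=np.load("P.npy");o=env.get_obs();p=pts(P)[3];print(o["time_s"],o["force"],o["grip_width"])
rel(o,p+[0,0,.182-.031],toolR(P[2],0))
c=env.read_camera("side");cv2.imwrite("pics/s1.png",cv2.resize(c["img"][130:290,170:350,::-1],None,fx=3,fy=3))
E
```

```text
1.8167 [-1.24929024 -0.33919384 -0.1190578 ] 0.0005738331688306631
xyz cm [-0.31 -0.4   3.6 ] twist [-0.12 -0.18 -0.  ]
```

View pics/s1.png

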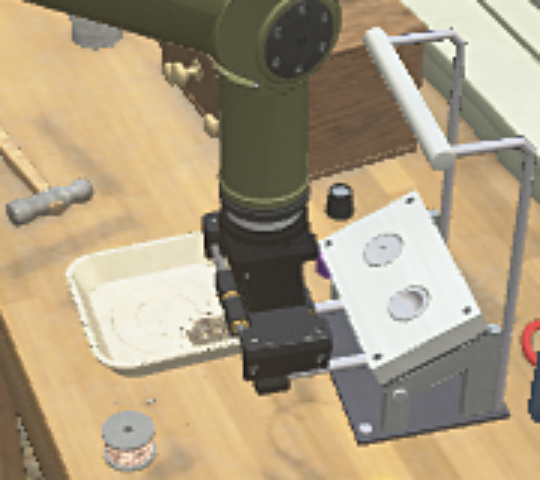

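The tool is over the right pad, with the fingertip at about (270,383) in the crop and both inserts still flush. Pressing now.

Emit:
servo_tool:
  plan:
    - {"xyz": [-0.1, -0.2, 0.4], "twist": [0, 0, 0], "jaw": 1}
    - {"xyz": [-0.1, -0.2, 0.8], "twist": [0, 0, 0], "jaw": 1}
    - {"xyz": [-0.1, -0.2, 1.2], "twist": [0, 0, 0], "jaw": 1}
    - {"xyz": [-0.1, -0.2, 1.6], "twist": [0, 0, 0], "jaw": 1}
    - {"xyz": [-0.1, -0.2, 2.0], "twist": [0, 0, 0], "jaw": 1}
    - {"xyz": [-0.1, -0.2, 2.4], "twist": [0, 0, 0], "jaw": 1}
    - {"xyz": [-0.1, -0.2, 2.8], "twist": [0, 0, 0], "jaw": 1}
    - {"xyz": [-0.1, -0.2, 3.1], "twist": [0, 0, 0], "jaw": 1}
    - {"xyz": [-0.1, -0.2, 3.4], "twist": [0, 0, 0], "jaw": 1}
    - {"xyz": [-0.1, -0.2, 3.4], "twist": [0, 0, 0], "jaw": 1}

```text
time_s: 2.7
tool_pos: [0.4834, 0.1248, 0.213]
tool_rot: [-180.0, -0.1, 170.8]
force: [0.4, 1.5, 1.2]
grip_width: 0.0003
grasp_force: 0.4
```

Emit:
servo_tool:
  plan:
    - {"xyz": [0, 0, 0.2], "twist": [0, 0, 0], "jaw": 1}
    - {"xyz": [0, 0, 0.4], "twist": [0, 0, 0], "jaw": 1}
    - {"xyz": [0, 0, 0.5], "twist": [0, 0, 0], "jaw": 1}
    - {"xyz": [0, 0, 0.6], "twist": [0, 0, 0], "jaw": 1}
    - {"xyz": [0, 0, 0.6], "twist": [0, 0, 0], "jaw": 1}
    - {"xyz": [0, 0, 0.6], "twist": [0, 0, 0], "jaw": 1}

```text
time_s: 3.2
tool_pos: [0.484, 0.1246, 0.2106]
tool_rot: [179.9, -0.1, 170.8]
force: [-8.4, -2.1, 26.6]
grip_width: 0.0005
grasp_force: 14.3
```

```bash
python3 - <<'E'
from h import *
from cell import env
c=env.read_camera("side");cv2.imwrite("pics/s2.png",cv2.resize(c["img"][180:260,240:350,::-1],None,fx=5,fy=5))
E
```

```text
(no output)
```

View pics/s2.png

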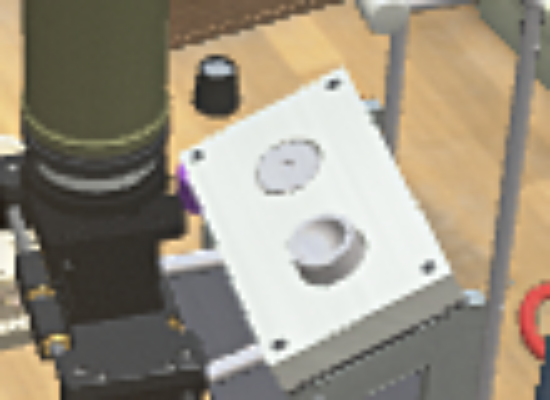

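The wide-hollow insert now stands proud at crop (330,248), and the 26 N reading shows the lever is at its stop. Backing off, then moving to the pre-grasp.

Emit:
servo_tool:
  plan:
    - {"xyz": [0, 0, -1], "twist": [0, 0, 0], "jaw": 1}
    - {"xyz": [0, 0, -3.5], "twist": [0, 0, 0], "jaw": 0.6}
    - {"xyz": [1, 0, -6.5], "twist": [0, 0, 0], "jaw": 0}
    - {"xyz": [1.5, 0, -9.5], "twist": [0, 0, 0], "jaw": 0}
    - {"xyz": [2, 0, -12], "twist": [0, 0, 0], "jaw": 0}
    - {"xyz": [2, 0, -13], "twist": [0, 0, 0], "jaw": 0}
    - {"xyz": [2, 0, -13], "twist": [0, 0, 0], "jaw": 0}
    - {"xyz": [2, 0, -13], "twist": [0, 0, 0], "jaw": 0}

```text
time_s: 3.92
tool_pos: [0.4638, 0.1279, 0.337]
tool_rot: [-180.0, -0.0, 170.8]
force: [0.2, -0.8, -1.2]
grip_width: 0.0393
grasp_force: 0.0
```

```bash
python3 - <<'E'
from h import *
from cell import env
P=np.load("P.npy");o=env.get_obs();w=pts(P)[1];n=plateR(P[2])[0][:,2]
print(o["time_s"],o["tool_pos"],o["qpos"].round(1))
rel(o,w+n*(.182+.08),toolR(P[2],25))
E
```

```text
3.9167 [0.46379308 0.12792992 0.33698844] [-4.110e+01 -1.000e-01  2.270e+01  1.123e+02  0.000e+00  6.780e+01
  6.230e+01]
xyz cm [-4.05 -0.23 -1.55] twist [-1.000e-02 -2.504e+01  0.000e+00]
```

Emit:
servo_tool:
  plan:
    - {"xyz": [-0.5, 0, -0.5], "twist": [0, -3, 0], "jaw": 0}
    - {"xyz": [-1.2, 0, -1], "twist": [0, -7, 0], "jaw": 0}
    - {"xyz": [-2, -0.1, -1.5], "twist": [0, -12, 0], "jaw": 0}
    - {"xyz": [-3, -0.2, -1.55], "twist": [0, -17, 0], "jaw": 0}
    - {"xyz": [-3.6, -0.23, -1.55], "twist": [0, -21, 0], "jaw": 0}
    - {"xyz": [-4, -0.23, -1.55], "twist": [0, -24, 0], "jaw": 0}
    - {"xyz": [-4.05, -0.23, -1.55], "twist": [0, -25, 0], "jaw": 0}
    - {"xyz": [-4.05, -0.23, -1.55], "twist": [0, -25, 0], "jaw": 0}
    - {"xyz": [-4.05, -0.23, -1.55], "twist": [0, -25, 0], "jaw": 0}
    - {"xyz": [-4.05, -0.23, -1.55], "twist": [0, -25, 0], "jaw": 0}

```text
time_s: 4.75
tool_pos: [0.5035, 0.1192, 0.3525]
tool_rot: [-179.9, 24.9, 170.8]
force: [-0.1, 0.1, 0.4]
grip_width: 0.0867
grasp_force: 0.0
```

```bash
python3 - <<'E'
from h import *
from cell import env
P=np.load("P.npy");o=env.get_obs();w=pts(P)[1];n=plateR(P[2])[0][:,2]
print(o["time_s"],o["tool_pos"],o["qpos"].round(1))
rel(o,w+n*(.182+.0025),toolR(P[2],25))
c=env.read_camera("wrist");cv2.imwrite("pics/w1.png",c["img"][:,:,::-1])
X=w+n*.0145;print("expected insert top px",proj(c,X),"tip",proj(c,o["tool_pos"]+Ro.from_euler("xyz",o["tool_rot"],degrees=True).apply([0,0,.182])))
E
```

```text
4.75 [0.50349202 0.11921834 0.35248215] [-41.4  -4.6  20.  116.6  19.   47.5  49.2]
xyz cm [-0.01  0.    7.75] twist [-0.05 -0.12  0.01]
expected insert top px [[285.46157459 223.08131489]] tip [[285.41729632 262.34891658]]
```

View pics/w1.png

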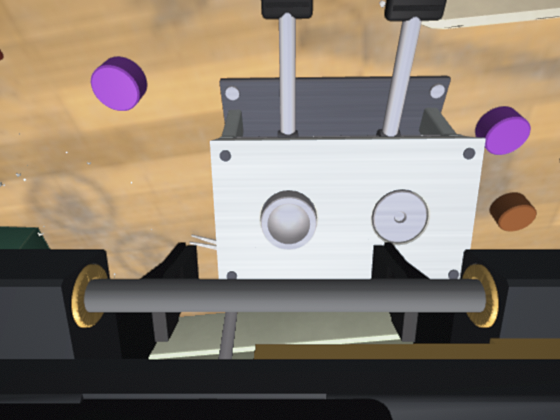

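The wrist view shows the wide insert proud at (288,220), against a predicted (285,223), so it agrees within about 2 mm. The narrow insert at (400,217) is still flush. Descending with a small correction.

Emit:
servo_tool:
  plan:
    - {"xyz": [0.1, 0.1, 1], "twist": [0, 0, 0], "jaw": 0.25}
    - {"xyz": [0.1, 0.1, 2], "twist": [0, 0, 0], "jaw": 0.25}
    - {"xyz": [0.1, 0.1, 3.5], "twist": [0, 0, 0], "jaw": 0.25}
    - {"xyz": [0.1, 0.1, 5], "twist": [0, 0, 0], "jaw": 0.25}
    - {"xyz": [0.1, 0.1, 6], "twist": [0, 0, 0], "jaw": 0.25}
    - {"xyz": [0.1, 0.1, 6.8], "twist": [0, 0, 0], "jaw": 0.25}
    - {"xyz": [0.1, 0.1, 7.3], "twist": [0, 0, 0], "jaw": 0.25}
    - {"xyz": [0.1, 0.1, 7.6], "twist": [0, 0, 0], "jaw": 0.25}
    - {"xyz": [0.1, 0.1, 7.6], "twist": [0, 0, 0], "jaw": 0.25}
    - {"xyz": [0.1, 0.1, 7.6], "twist": [0, 0, 0], "jaw": 0.25}

```text
time_s: 5.63
tool_pos: [0.5347, 0.1154, 0.2843]
tool_rot: [180.0, 25.0, 170.8]
force: [-0.0, 0.4, -0.1]
grip_width: 0.0653
grasp_force: 0.0
```

Emit:
servo_tool:
  plan:
    - {"xyz": [0, 0, 0], "twist": [0, 0, 0], "jaw": 0.4}
    - {"xyz": [0, 0, 0], "twist": [0, 0, 0], "jaw": 0.5}
    - {"xyz": [0, 0, 0], "twist": [0, 0, 0], "jaw": 0.6}
    - {"xyz": [0, 0, 0], "twist": [0, 0, 0], "jaw": 0.7}
    - {"xyz": [0, 0, 0], "twist": [0, 0, 0], "jaw": 0.8}
    - {"xyz": [0, 0, 0], "twist": [0, 0, 0], "jaw": 0.9}
    - {"xyz": [0, 0, 0], "twist": [0, 0, 0], "jaw": 1}
    - {"xyz": [0, 0, 0], "twist": [0, 0, 0], "jaw": 1}
    - {"xyz": [0, 0, 0], "twist": [0, 0, 0], "jaw": 1}
    - {"xyz": [0, 0, 0], "twist": [0, 0, 0], "jaw": 1}
  newtons: 25

```text
time_s: 6.47
tool_pos: [0.5346, 0.1154, 0.2841]
tool_rot: [180.0, 25.0, 170.8]
force: [-1.4, 0.5, 2.4]
grip_width: 0.0371
grasp_force: 25.0
```

Emit:
servo_tool:
  plan:
    - {"xyz": [0, 0, -0.2], "twist": [0, 0, 0], "jaw": 1}
    - {"xyz": [0, 0, -0.6], "twist": [0, 0, 0], "jaw": 1}
    - {"xyz": [0, 0, -1.1], "twist": [0, 0, 0], "jaw": 1}
    - {"xyz": [0, 0, -1.8], "twist": [0, 0, 0], "jaw": 1}
    - {"xyz": [0, 0, -2.6], "twist": [0, 0, 0], "jaw": 1}
    - {"xyz": [0, 0, -3.4], "twist": [0, 0, 0], "jaw": 1}
    - {"xyz": [0, 0, -4.2], "twist": [0, 0, 0], "jaw": 1}
    - {"xyz": [0, 0, -4.8], "twist": [0, 0, 0], "jaw": 1}
    - {"xyz": [0, 0, -5], "twist": [0, 0, 0], "jaw": 1}
    - {"xyz": [0, 0, -5], "twist": [0, 0, 0], "jaw": 1}
  newtons: 30

```text
time_s: 7.3
tool_pos: [0.5137, 0.1188, 0.3302]
tool_rot: [179.9, 25.1, 170.8]
force: [0.2, 0.7, -1.7]
grip_width: 0.037
grasp_force: 30.0
```

```bash
python3 - <<'E'
from h import *
from cell import env
P=np.load("P.npy");o=env.get_obs();R,f=plateR(P[2])
print(o["time_s"],o["tool_pos"],o["grip_width"],o["force"],R.T@(np.array([.5346,.1154,.2841])-pts(P)[1]))
rel(o,[.432,.298,.33],toolR(P[2],0))
c=env.read_camera("side");cv2.imwrite("pics/s3.png",cv2.resize(c["img"][150:270,190:350,::-1],None,fx=4,fy=4))
E
```

```text
7.3 [0.51370407 0.11878801 0.33019141] 0.036988718523048955 [ 0.17197507  0.74543711 -1.70063155] [-0.00046616  0.00124202  0.18679858]
xyz cm [ 9.91 16.39 -4.59] twist [ 0.07 25.07 -0.  ]
```

View pics/s3.png

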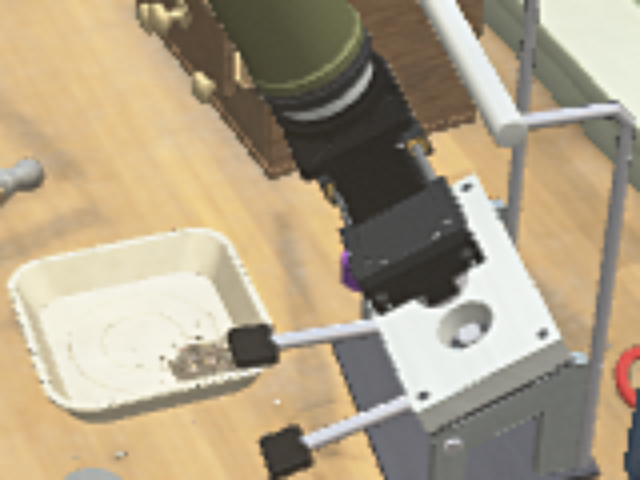

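The wide insert is held: its well is empty at crop (467,327) with the pin visible, and the load matches its weight. Carrying it over the dish and turning the tool upright.

Emit:
servo_tool:
  plan:
    - {"xyz": [0.5, 0.5, -1], "twist": [0, 1, 0], "jaw": 1}
    - {"xyz": [1.2, 1.5, -2], "twist": [0, 3, 0], "jaw": 1}
    - {"xyz": [2.5, 3.2, -3], "twist": [0, 6, 0], "jaw": 1}
    - {"xyz": [4, 5.5, -4], "twist": [0, 10, 0], "jaw": 1}
    - {"xyz": [5.5, 8, -4.5], "twist": [0, 14, 0], "jaw": 1}
    - {"xyz": [7, 10.5, -4.6], "twist": [0, 18, 0], "jaw": 1}
    - {"xyz": [8.2, 13, -4.6], "twist": [0, 21, 0], "jaw": 1}
    - {"xyz": [9.2, 15, -4.6], "twist": [0, 23.5, 0], "jaw": 1}
    - {"xyz": [9.8, 16.1, -4.6], "twist": [0, 24.8, 0], "jaw": 1}
    - {"xyz": [9.9, 16.4, -4.6], "twist": [0, 25.1, 0], "jaw": 1}

```text
time_s: 8.18
tool_pos: [0.4314, 0.3, 0.3279]
tool_rot: [-179.9, -0.2, 171.0]
force: [0.3, -0.8, -2.1]
grip_width: 0.037
grasp_force: 30.0
```

Emit:
servo_tool:
  plan:
    - {"xyz": [0, 0, 0.5], "twist": [0, 0, 0], "jaw": 1}
    - {"xyz": [0, 0, 1.5], "twist": [0, 0, 0], "jaw": 1}
    - {"xyz": [0, 0, 3], "twist": [0, 0, 0], "jaw": 1}
    - {"xyz": [0, 0, 4.5], "twist": [0, 0, 0], "jaw": 1}
    - {"xyz": [0, 0, 6], "twist": [0, 0, 0], "jaw": 1}
    - {"xyz": [0, 0, 7.5], "twist": [0, 0, 0], "jaw": 1}
    - {"xyz": [0, 0, 9], "twist": [0, 0, 0], "jaw": 1}
    - {"xyz": [0, 0, 10], "twist": [0, 0, 0], "jaw": 1}
    - {"xyz": [0, 0, 10.5], "twist": [0, 0, 0], "jaw": 1}
    - {"xyz": [0, 0, 10.5], "twist": [0, 0, 0], "jaw": 1}

```text
time_s: 9.02
tool_pos: [0.4319, 0.2968, 0.2229]
tool_rot: [-179.9, -0.2, 170.7]
force: [-0.8, -0.0, -1.2]
grip_width: 0.0372
grasp_force: 30.0
```

```bash
python3 - <<'E'
from h import *
from cell import env
P=np.load("P.npy");o=env.get_obs()
print(o["time_s"],o["tool_pos"],o["tool_rot"],o["force"])
rel(o,[.433,.297,.2005],toolR(P[2],0))
c=env.read_camera("side");cv2.imwrite("pics/s4.png",cv2.resize(c["img"][150:270,170:330,::-1],None,fx=4,fy=4))
E
```

```text
9.0167 [0.43190591 0.29680299 0.22294116] [-1.79891275e+02 -1.54331907e-01  1.70720459e+02] [-0.80453759 -0.02261094 -1.19029873]
xyz cm [-0.11  0.04  2.24] twist [-0.11 -0.15 -0.08]
```

View pics/s4.png

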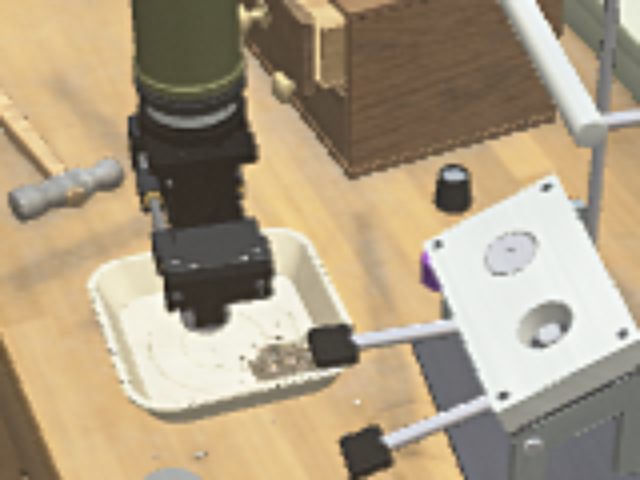

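The insert, at crop (207,318), hangs over the middle of the dish and the clutter at (285,360) is clear of it. Lowering gently.

Emit:
servo_tool:
  plan:
    - {"xyz": [0, 0, 0.4], "twist": [0, 0, 0], "jaw": 1}
    - {"xyz": [0, 0, 0.8], "twist": [0, 0, 0], "jaw": 1}
    - {"xyz": [0, 0, 1.2], "twist": [0, 0, 0], "jaw": 1}
    - {"xyz": [0, 0, 1.5], "twist": [0, 0, 0], "jaw": 1}
    - {"xyz": [0, 0, 1.7], "twist": [0, 0, 0], "jaw": 1}
    - {"xyz": [0, 0, 1.85], "twist": [0, 0, 0], "jaw": 1}
    - {"xyz": [0, 0, 1.95], "twist": [0, 0, 0], "jaw": 1}
    - {"xyz": [0, 0, 2.05], "twist": [0, 0, 0], "jaw": 1}
    - {"xyz": [0, 0, 2.1], "twist": [0, 0, 0], "jaw": 1}
    - {"xyz": [0, 0, 2.1], "twist": [0, 0, 0], "jaw": 1}

```text
time_s: 9.9
tool_pos: [0.432, 0.298, 0.2031]
tool_rot: [180.0, -0.1, 170.8]
force: [-0.8, -0.2, -1.1]
grip_width: 0.0368
grasp_force: 30.0
```

Emit:
servo_tool:
  plan:
    - {"xyz": [0, 0, 0.05], "twist": [0, 0, 0], "jaw": 1}
    - {"xyz": [0, 0, 0.1], "twist": [0, 0, 0], "jaw": 1}
    - {"xyz": [0, 0, 0.15], "twist": [0, 0, 0], "jaw": 1}
    - {"xyz": [0, 0, 0.2], "twist": [0, 0, 0], "jaw": 1}
    - {"xyz": [0, 0, 0.22], "twist": [0, 0, 0], "jaw": 1}
    - {"xyz": [0, 0, 0.22], "twist": [0, 0, 0], "jaw": 1}
    - {"xyz": [0, 0, 0.22], "twist": [0, 0, 0], "jaw": 1}

```text
time_s: 10.48
tool_pos: [0.432, 0.298, 0.201]
tool_rot: [180.0, -0.1, 170.8]
force: [0.6, 0.2, -0.7]
grip_width: 0.0369
grasp_force: 30.0
```

Emit:
servo_tool:
  plan:
    - {"xyz": [0, 0, 0.05], "twist": [0, 0, 0], "jaw": 1}
    - {"xyz": [0, 0, 0.1], "twist": [0, 0, 0], "jaw": 1}
    - {"xyz": [0, 0, 0.15], "twist": [0, 0, 0], "jaw": 1}
    - {"xyz": [0, 0, 0.15], "twist": [0, 0, 0], "jaw": 1}
    - {"xyz": [0, 0, 0.15], "twist": [0, 0, 0], "jaw": 1}

```text
time_s: 10.9
tool_pos: [0.4321, 0.2981, 0.2009]
tool_rot: [180.0, -0.1, 170.8]
force: [-3.8, -2.6, 10.4]
grip_width: 0.037
grasp_force: 30.0
```

Contact at 10 N. Releasing and retreating straight up.

Emit:
servo_tool:
  plan:
    - {"xyz": [0, 0, -0.05], "twist": [0, 0, 0], "jaw": 0.54}
    - {"xyz": [0, 0, -0.05], "twist": [0, 0, 0], "jaw": 0.5}
    - {"xyz": [0, 0, -0.05], "twist": [0, 0, 0], "jaw": 0.45}
    - {"xyz": [0, 0, -0.05], "twist": [0, 0, 0], "jaw": 0.4}
    - {"xyz": [0, 0, -0.05], "twist": [0, 0, 0], "jaw": 0.35}
    - {"xyz": [0, 0, -0.05], "twist": [0, 0, 0], "jaw": 0.35}
    - {"xyz": [0, 0, -0.05], "twist": [0, 0, 0], "jaw": 0.35}

```text
time_s: 11.48
tool_pos: [0.432, 0.298, 0.1998]
tool_rot: [-180.0, -0.1, 170.8]
force: [0.1, -0.3, -0.8]
grip_width: 0.0558
grasp_force: 0.0
```

Emit:
servo_tool:
  plan:
    - {"xyz": [0, 0, -0.5], "twist": [0, 0, 0], "jaw": 0.35}
    - {"xyz": [0, 0, -1.5], "twist": [0, 0, 0], "jaw": 0.35}
    - {"xyz": [0, 0, -3], "twist": [0, 0, 0], "jaw": 0.35}
    - {"xyz": [0, 0, -5], "twist": [0, 0, 0], "jaw": 0.35}
    - {"xyz": [0, 0, -7.5], "twist": [0, 0, 0], "jaw": 0.35}
    - {"xyz": [0, 0, -10], "twist": [0, 0, 0], "jaw": 0.35}
    - {"xyz": [0, 0, -12], "twist": [0, 0, 0], "jaw": 0.35}
    - {"xyz": [0, 0, -13], "twist": [0, 0, 0], "jaw": 0.35}
    - {"xyz": [0, 0, -13], "twist": [0, 0, 0], "jaw": 0.35}
    - {"xyz": [0, 0, -13], "twist": [0, 0, 0], "jaw": 0.35}

```text
time_s: 12.32
tool_pos: [0.4321, 0.298, 0.3302]
tool_rot: [180.0, -0.1, 170.8]
force: [-0.5, -0.1, -0.7]
grip_width: 0.0564
grasp_force: 0.0
```

```bash
python3 - <<'E'
from h import *
from cell import env
o=env.get_obs();print(o["time_s"],o["tool_pos"],o["force"])
c=env.read_camera("wrist");s=env.read_camera("side")
print(proj(c,[[.432,.298,.028],[.441,.289,.004]]))
cv2.imwrite("pics/w2.png",np.vstack([c["img"][100:,:,::-1],cv2.resize(s["img"][160:235,170:310,::-1],(515,276),interpolation=3)[:,:560]if 0 else cv2.copyMakeBorder(cv2.resize(s["img"][160:235,170:310,::-1],(500,268),interpolation=3),0,0,0,60,0)]))
E
```

```text
12.3167 [0.43213595 0.29796593 0.330151  ] [-0.48046951 -0.07001395 -0.65561351]
[[284.7483288  203.08379368]
 [276.45903951 207.4897222 ]]
```

View pics/w2.png

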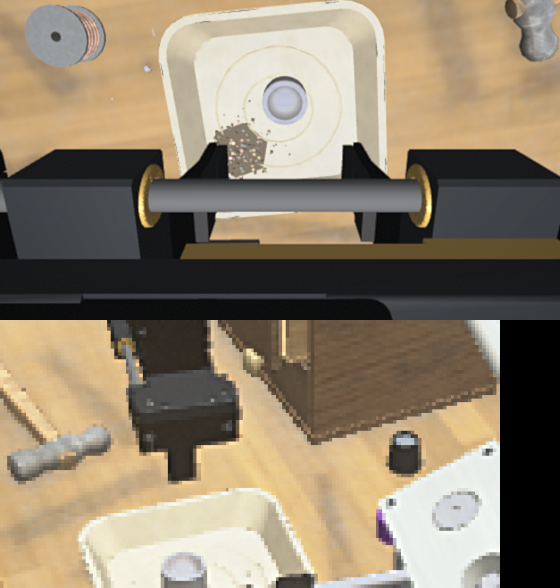

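The insert stands upright, hollow up, at (285,100) in the wrist view, near the dish's ring centre at (278,105). The narrow insert is still seated.

```bash
python3 -c "
from cell import env
print(env.sign_off())"
```

```text
the job is handed in; nothing more can be done
None
```

I handed the job in at about 12 s of the 51 s allowed: the wide-hollow insert stands upright, hollow up, about 13 mm from the dish's middle. In the last pictures the narrow insert was still seated and the arm was clear; the loupe, spool and polish bar were not touched. No verdict came back at hand-in.

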